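# Shut the snap lids along a row of sample tubes

### The arm

A 6-joint arm with a two-finger parallel gripper is mounted at the origin on a cart in front of the work surface, level with it; the furniture and walls round the work are solid. World frame = base frame: x ahead of the robot, y to its left, z up, the work surface at z = 0. Lengths are in m, angles in rad, forces in N, time in s.
With the tool pointing down it reaches from about 0.275 to 0.975 m from the base axis. Payload 8.4 kg.
Tool frame: the origin (TCP) lies midway between the tips of the shut fingers; the grasp point (between the pads) lies 19 mm behind it; z points along the fingers, y is the line along which they close (so a half turn about z gives the same grasp; the last joint's range is limited). The gripper opens to 92 mm and grips with 3 to 60 N. Pads are 20 mm wide; open, the fingers measure 128 mm over their backs; the gripper's body (75 mm by 189 mm) begins 69 mm behind the grasp point.
Start: joints at [1.231, 0.353, 1.633, -0, 1.155, -0.002], TCP at [0.207, 0.59, 0.215] pointing down, gripper open.
Joint ranges: [-2.63, 2.63], [-0.92, 2.1], [0.06, 2.66], [-1.3, 4.44], [0, 2.69], [-3.02, 3.02]. Speed limits (rad/s): [2.22, 2.22, 2.79, 3.14, 3.14, 3.14].

### API

Orientations are given as a unit quaternion [x, y, z, w].
In Python, from rig import bot gives the robot as it stands.
- The arm moves only by the tool move_arm, never from a script. Its argument "commands" is a list of rows, each a list of 6 numbers: the shift along the tool's x, y, z as a fraction of full scale, then the turn, a rotation vector about the tool's x, y, z as a fraction of full scale. In form: [[x, y, z, rx, ry, rz], ...]. A call has 1 to 10 rows; each row is the pose to reach, as a shift and turn from the pose commanded when the call began, along the tool's axes at that moment, turning the shorter way round; what a row does not reach only later rows make up. Full scale, the value 1, is 300 mm for a shift and pi rad for a turn. A row lasts 1/12 s, in which the tool goes at most 41.7 mm and 7.16 degrees, less where a joint would pass 70% of its speed; a pose out of reach is approached as far as the arm can. A call with a number of a shift or a turn outside -1 to 1 is refused whole. A call with a gripper value outside its range is refused whole. "grip" is the opening, from -1 (shut) to 1 (fully open), set as the call begins (left out, the last holds). The fingers move at their own pace and stop on an object; "newtons" is the grip in N (left out, the last holds). Time passes only in rows, so rows that repeat a pose let the fingers close. It gives the time, the measured TCP pose, the force, the opening and the grip force at its end, in the units of the state.
- bot.get_state(): the state, without advancing time (a new reading comes with each control period).
- bot.read_camera(name): name is "side" or "top" or "wrist"; returns the picture (400x640x3 uint8, blue, green, red); there is no depth.
- bot.camera_model(name): a dict with "camera_matrix" (3x3 intrinsics, pixels), "dist" ([k1, k2, p1, p2, k3] as OpenCV has them; the pictures are not rectified), "R" (3x3) and "t" (3): a world point X has camera coordinates R X + t. Camera axes: x right, y down, z forward; pixel columns grow to the right and rows downward; lengths in m; the calibration is good to about 2 mm. A picture is of the moment at which its call begins: read the wrist's pose just before it. camera_model takes no time and is no camera call; for the wrist camera it gives the pose at the moment of the call.
- bot.close_job(): hands the job in; it is judged then, once.
Trained networks look in the newest picture that a camera, given by its name, has taken for a name from the list of things; names that differ only in an ending like _2 or _b are one class to them, and where a whole thing is asked for, a point or a joint stands for the part that bears it (a point fixed in the world has none). Each returns a list of dicts, best first, with "score" (0 to 1); they miss things now and then, are a little off and sometimes report something else, mostly with a low value. They report only what shows in the picture. A call takes as long as a camera call. They do not tell look-alikes from the thing itself.
- bot.search_frame(camera, target): "box" ([left, top, right, bottom] as shares, 0 to 1, of the picture: columns of its width, rows of its height, round what is visible of it).
The state is a dict: "clock": time; "joints": joint angles; "qd": joint speeds; "joint_efforts": joint torques, N m; "tool_pos": TCP position; "ee_rot": TCP orientation; "ft_force": force on the tool from outside, world axes, zero at the start; "wrist_torque": the same for the moment, N m; "grip_width": finger opening in m; "grip_force": force on a finger pad.
Only numpy, scipy, OpenCV 4.12 (cv2) and the standard library are available. Lean on these libraries where they do the work, as an engineer would, in place of code of your own. Each camera call takes 0.05 s, during which the arm holds its last target. There are 200 camera calls.

### The job

Go along the row of snap-lid tubes in the grey rack with the fingertips, folding each of the three blue lids over on its hinge and pressing it gently down until it is shut flat. Pass over the tube with the orange lid and leave it standing open, for it is still to be filled. Only touch and push: do not lift any tube out of the rack, and leave the blood tubes, the bottle and the marker as they are.

Things in the scene. Friction and masses are not known exactly. Their poses are not given: they have to be found in the camera images.
- rack: grey foam tube rack, 234 x 110 x 55 mm (x, y, z), stays put on the bench; origin at the centre of its underside, x along its length. 5 rows of 11 holes at 20.5 mm pitch; the snap-lid tubes hang in the row at y = +20.5 mm, at x = -82, -20.5, +41 and +102.5 mm (which tube is where changes). Its upper face is at z = 55 mm
- snap_0: clear 5 ml tube with a blue snap lid, loose, 18 g, hanging by its 19 mm flange in a hole of the rack. Origin on the tube's axis at the underside of the flange, i.e. at the rack's upper face; z up, +x from the lid's hinge to the lid's tab, roughly along the rack's +x. The lid's hinge line runs along y at x = -12.5 mm, z = 6 mm
- lid_0 (a joint): angle (rad) of the blue lid of snap_0: 0 shut flat, 1.57 upright, more when leaning back to -x, 2.2 at most. Stiff hinge (0.04 N m), no spring: it stays where it is left. The lid is a disc 19 mm across, 4.5 mm thick, with a tab reaching 26.5 mm from the hinge
- lid_0_top (a point): centre of the outer face of the blue lid of snap_0; when shut, it is 10.5 mm above the tube's origin, on its axis
- snap_1: clear 5 ml tube with a blue snap lid, loose, 18 g, hanging by its 19 mm flange in a hole of the rack. Origin on the tube's axis at the underside of the flange, i.e. at the rack's upper face; z up, +x from the lid's hinge to the lid's tab, roughly along the rack's +x. The lid's hinge line runs along y at x = -12.5 mm, z = 6 mm
- lid_1 (a joint): angle (rad) of the blue lid of snap_1: 0 shut flat, 1.57 upright, more when leaning back to -x, 2.2 at most. Stiff hinge (0.04 N m), no spring: it stays where it is left. The lid is a disc 19 mm across, 4.5 mm thick, with a tab reaching 26.5 mm from the hinge
- lid_1_top (a point): centre of the outer face of the blue lid of snap_1; when shut, it is 10.5 mm above the tube's origin, on its axis
- snap_2: clear 5 ml tube with a blue snap lid, loose, 18 g, hanging by its 19 mm flange in a hole of the rack. Origin on the tube's axis at the underside of the flange, i.e. at the rack's upper face; z up, +x from the lid's hinge to the lid's tab, roughly along the rack's +x. The lid's hinge line runs along y at x = -12.5 mm, z = 6 mm
- lid_2 (a joint): angle (rad) of the blue lid of snap_2: 0 shut flat, 1.57 upright, more when leaning back to -x, 2.2 at most. Stiff hinge (0.04 N m), no spring: it stays where it is left. The lid is a disc 19 mm across, 4.5 mm thick, with a tab reaching 26.5 mm from the hinge
- lid_2_top (a point): centre of the outer face of the blue lid of snap_2; when shut, it is 10.5 mm above the tube's origin, on its axis
- snap_orange: clear 5 ml tube with an orange snap lid, loose, 18 g, hanging by its 19 mm flange in a hole of the rack. Origin on the tube's axis at the underside of the flange, i.e. at the rack's upper face; z up, +x from the lid's hinge to the lid's tab, roughly along the rack's +x. The lid's hinge line runs along y at x = -12.5 mm, z = 6 mm
- lid_orange (a joint): angle (rad) of the orange lid of snap_orange: 0 shut flat, 1.57 upright, more when leaning back to -x, 2.2 at most. Stiff hinge (0.04 N m), no spring: it stays where it is left. The lid is a disc 19 mm across, 4.5 mm thick, with a tab reaching 26.5 mm from the hinge
- lid_orange_top (a point): centre of the outer face of the orange lid of snap_orange; when shut, it is 10.5 mm above the tube's origin, on its axis
- blood_tube_0: bystander: capped blood tube with a red cap, 16 mm across and 87 mm tall, loose in the rack's far row (rack y = -41 mm), top 97 mm above the bench; origin at its lower end
- blood_tube_1: bystander: capped blood tube with a purple cap, 16 mm across and 87 mm tall, loose in the rack's far row (rack y = -41 mm), top 97 mm above the bench; origin at its lower end
- reagent: bystander: white bottle with a blue cap, 38 mm across and 70 mm tall, loose on the bench behind the rack; origin at the centre of its underside
- marker_pen: bystander: marker with a blue cap, 135 mm long and 16 mm thick, loose on the bench in front of the rack; origin at the middle of its underside, long axis y
Things that resemble listed ones, but are neither listed nor needed, are in the scene too. Leave any green look-alike of the snap_0 alone.

How it is judged:
At the end, for the whole second after the job is handed in: The three blue lids are shut (each under 0.08 rad), the orange lid still stands open (over 1.2 rad), all four snap-lid tubes are at rest in the rack, upright within 0.12 rad and less than 4 mm above their seat, and the blood tubes, bottle and marker are within 20 mm of where they stood (value of joint each of lid_0, lid_1, lid_2 below 0.08 rad and z of each of snap_0, snap_1, snap_2, snap_orange in the frame of rack below 0.0588 m and angle between each of snap_0, snap_1, snap_2, snap_orange's own z axis and vertical below 0.12 rad and linear speed of each of snap_0, snap_1, snap_2, snap_orange below 0.02 m/s and value of joint lid_orange above 1.2 rad and distance of each of blood_tube_0, blood_tube_1, reagent, marker_pen from where it was at the start of the episode below 0.02 m); the robot touches nothing.
It fails at once if the orange lid is pushed out of its open position (below 1.2 rad) (value of joint lid_orange below 1.2 rad).
It fails at once if a snap-lid tube is lifted or carried (its origin moves more than 12 mm) (distance of any of snap_0, snap_1, snap_2, snap_orange from where it was at the start of the episode above 0.012 m).
It fails at once if a tube is pressed with more than 40 N (contact force between the fingers and snap_0 above 40 N or contact force between the fingers and snap_1 above 40 N or contact force between the fingers and snap_2 above 40 N or contact force between the fingers and snap_orange above 40 N).
It fails at once if a blood tube, the bottle or the marker is moved more than 20 mm (distance of any of blood_tube_0, blood_tube_1, reagent, marker_pen from where it was at the start of the episode above 0.02 m).
It also fails if it takes over 45 s, if anything falls off the work surface, if the arm or the gripper's body presses on something with over 40 N, if the wrist force passes 120 N, or if a joint passes its speed limit or range.

## Working session

There is one attempt and no reset: what is moved stays moved. The work goes in short steps, Python scripts to look and compute and a tool call to move; the robot and the scene stay as the last step left them, time stands still between calls to the robot, and variables do not carry over. Pictures are saved under pics/ and viewed, at most 10 in all, crops included, and the job is handed in when it is done.

Besides the shell and the picture viewer there is one more tool, called after "Call:" in YAML: its name, and indented under it one key for each argument. move_arm: Moves the arm, as the interface text tells. Shift numbers are shares of 300 mm and turn numbers shares of pi rad, none past 1 either way. Its arguments: {"type":"object","properties":{"commands":{"type":"array"},"grip":{"type":"number"},"newtons":{"type":"number"}},"required":["commands"]}

```bash
mkdir -p pics; python3 - <<'E'
from rig import bot
import cv2
s=bot.get_state();print(s['clock'],s['tool_pos'],s['ee_rot'],s['grip_width'])
for c in('top','side'):
    cv2.imwrite(f'pics/{c}0.png',bot.read_camera(c))
    for n in ('snap_0','lid_0_top','lid_orange_top','snap_orange','rack','blood_tube_0','blood_tube_1'):
        print(c,n,[(round(d['score'],2),[round(b*k) for b,k in zip(d['box'],(640,400,640,400))]) for d in bot.search_frame(c,n)])
print(bot.get_state()['clock'])
E
```

```text
0.0 [0.20696202 0.58919257 0.21383792] [ 1.68112674e-01  9.85767520e-01 -7.15779886e-04 -1.18359078e-04] 0.09180134176059375
top snap_0 [(0.65, [415, 190, 433, 201]), (0.64, [377, 193, 400, 207]), (0.64, [314, 206, 334, 214]), (0.46, [397, 283, 412, 290])]
top lid_0_top [(0.5, [401, 280, 414, 291])]
top lid_orange_top [(0.42, [356, 197, 366, 211]), (0.25, [325, 203, 334, 216])]
top snap_orange [(0.51, [349, 198, 364, 210])]
top rack [(0.79, [305, 156, 438, 231])]
top blood_tube_0 [(0.69, [392, 192, 399, 202]), (0.6, [345, 164, 355, 178]), (0.44, [395, 158, 408, 170])]
top blood_tube_1 [(0.69, [392, 192, 399, 202]), (0.6, [345, 164, 355, 178]), (0.44, [395, 158, 408, 170])]
side snap_0 [(0.5, [348, 227, 367, 241]), (0.5, [271, 265, 285, 297])]
side lid_0_top [(0.51, [356, 229, 366, 237]), (0.44, [273, 265, 284, 273])]
side lid_orange_top [(0.47, [361, 196, 367, 220])]
side snap_orange [(0.66, [333, 210, 349, 227]), (0.66, [376, 243, 388, 253])]
side rack [(0.77, [307, 204, 420, 294])]
side blood_tube_0 [(0.55, [390, 218, 398, 242]), (0.48, [356, 199, 366, 221])]
side blood_tube_1 [(0.55, [390, 218, 398, 242]), (0.48, [356, 199, 366, 221])]
0.8
```

```bash
python3 - <<'E'
import cv2,numpy as np
a=cv2.imread('pics/top0.png')[140:300,290:450];b=cv2.imread('pics/side0.png')[185:305,290:430]
cv2.imwrite('pics/topc.png',cv2.resize(a,(600,600),interpolation=cv2.INTER_CUBIC))
cv2.imwrite('pics/sidec.png',cv2.resize(b,(700,600),interpolation=cv2.INTER_CUBIC))
from rig import bot
for c in('top','side'):
    m=bot.camera_model(c);print(c,np.round(m['R'],2).tolist(),(-np.array(m['R']).T@np.array(m['t'])).round(3),m['camera_matrix'],m['dist'])
E
```

```text
top [[0.01, -1.0, 0.01], [-1.0, -0.01, -0.03], [0.03, -0.01, -1.0]] [0.483 0.054 1.003] [[502.68246222   0.         309.38261172]
 [  0.         502.68246222 205.54984262]
 [  0.           0.           1.        ]] [0.04206881 0.         0.         0.         0.        ]
side [[0.92, -0.38, 0.0], [-0.15, -0.37, -0.92], [0.35, 0.85, -0.4]] [ 0.192 -0.751  0.449] [[445.13667902   0.         325.45108866]
 [  0.         445.13667902 199.93633295]
 [  0.           0.           1.        ]] [0.01317656 0.         0.         0.         0.        ]
```

View pics/top0.png

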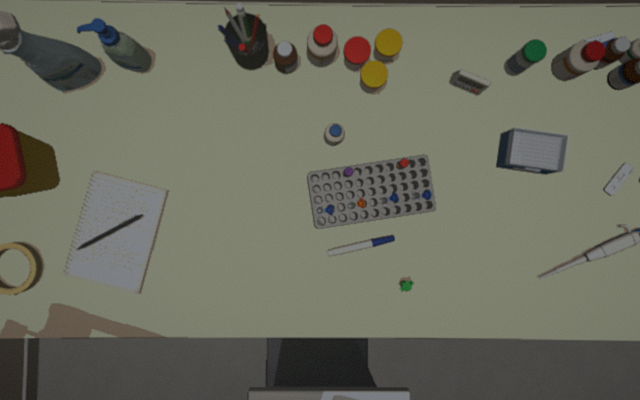

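View pics/topc.png

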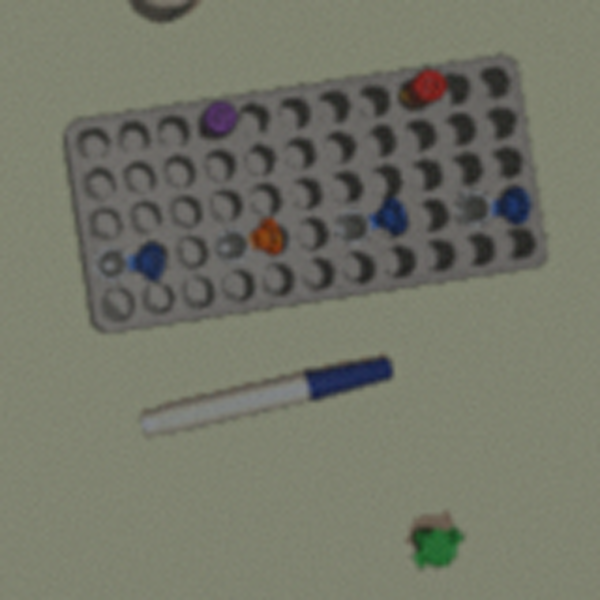

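View pics/sidec.png

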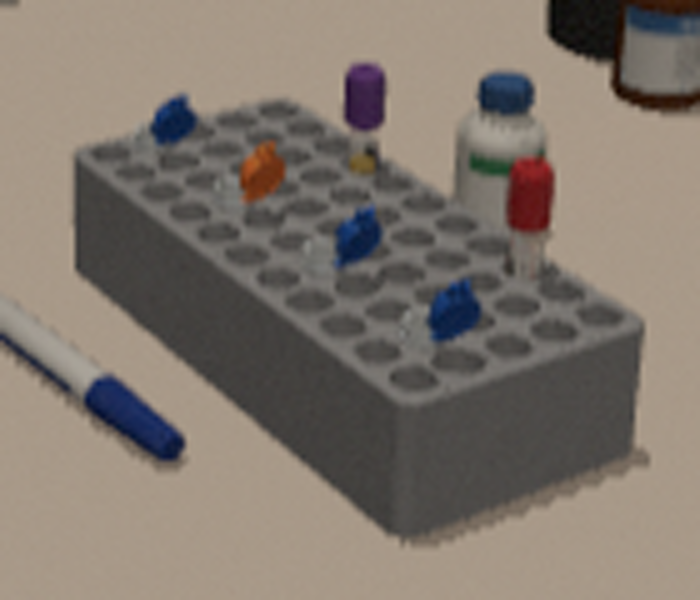

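The top view shows the rack with its long axis running left to right. In the crop, four tube mouths lie at about (112,263), (232,245), (352,227) and (472,208). Their lids lean back to the image right (the hinge side), the second from the left is orange, and a green look-alike lies at (437,542). So rack +x points image-left (world +y), and orange is at rack x=+41.

```bash
cat >h.py <<'E'
from rig import bot
import numpy as np,cv2
from scipy.spatial.transform import Rotation as Ro
from scipy.optimize import least_squares
def proj(c,P):
    m=bot.camera_model(c);return cv2.projectPoints(np.array(P,float),cv2.Rodrigues(np.array(m['R']))[0],np.array(m['t']),np.array(m['camera_matrix']),np.array(m['dist']))[0][:,0]
def r2w(p,P):  # rack pose p=(x,y,yaw)
    return Ro.from_euler('z',p[2]).apply(np.array(P,float))+[p[0],p[1],0]
def shift(target,yaw):  # tool x along yaw, tool down -> row numbers
    s=bot.get_state();R0=Ro.from_quat(s['ee_rot'])
    R1=Ro.from_matrix(np.array([[np.cos(yaw),np.sin(yaw),0],[np.sin(yaw),-np.cos(yaw),0],[0,0,-1]]))
    d=R0.inv().apply(np.array(target)-s['tool_pos'])/.3
    return d.round(3),((R0.inv()*R1).as_rotvec()/np.pi).round(3)
E
python3 - <<'E'
from h import *
tub=[(112,263),(232,245),(352,227),(472,208)]
W=[(x,.0205,.061) for x in(.1025,.041,-.0205,-.082)]
px=[(290+a/3.75,140+b/3.75) for a,b in tub]
cor=[(66,120),(516,55),(548,262),(97,333)]
W+=[(.117,-.055,.055),(-.117,-.055,.055),(-.117,.055,.055),(.117,.055,.055)]
px+=[(290+a/3.75,140+b/3.75) for a,b in cor]
W+=[(-.0615,-.041,.097),(.041+.0205,-.041,.097)]
px+=[(290+a/3.75,140+b/3.75) for a,b in[(430,85),(220,117)]]
W=np.array(W);px=np.array(px)
f=lambda p:(proj('top',r2w(p,W))-px).ravel()
r=least_squares(f,[.48,-.05,1.72],loss='soft_l1',x_scale=[.01,.01,.1]);p=r.x
print(p.round(4),(r.x[2]));print(f(p).reshape(-1,2).round(1).tolist())
np.save('rack.npy',p)
# predicted side pixels for check, in sidec coordinates
print(((proj('side',r2w(p,W))-[290,185])*5).round().tolist())
# lid tip at several angles, hinge, in topc coords
for x in(.1025,.041,-.0205,-.082):
    L=[(x-.0125+.0265*np.cos(a),.0205,.061+.0265*np.sin(a)) for a in(1.57,1.9,2.2)]
    print(x,r2w(p,[(x,.0205,.055)]).round(4),((proj('top',r2w(p,L))-[290,140])*3.75).round().tolist())
t=r2w(p,[(-.082-.045,.0205,.13)])[0]
print(t,shift(t,p[2]))
E
```

```text
[ 0.5402 -0.0751  1.7246] 1.7246326140984654
[[-0.2, -0.3], [0.2, -0.3], [0.5, -0.2], [0.9, 0.0], [-1.5, -0.4], [0.7, -1.1], [1.1, 1.1], [-1.2, 0.4], [0.2, -0.1], [-10.9, 1.3]]
[[154.0, 126.0], [235.0, 183.0], [324.0, 246.0], [425.0, 318.0], [286.0, 89.0], [656.0, 320.0], [405.0, 406.0], [64.0, 145.0], [532.0, 163.0], [336.0, 50.0]]
0.1025 [[0.5043 0.023  0.055 ]] [[138.0, 257.0], [156.0, 255.0], [169.0, 253.0]]
0.041 [[ 0.5137 -0.0377  0.055 ]] [[263.0, 239.0], [280.0, 236.0], [294.0, 234.0]]
-0.0205 [[ 0.5231 -0.0985  0.055 ]] [[388.0, 220.0], [405.0, 218.0], [418.0, 216.0]]
-0.082 [[ 0.5325 -0.1593  0.055 ]] [[513.0, 202.0], [530.0, 199.0], [542.0, 197.0]]
[ 0.53944471 -0.20374535  0.13      ] (array([-1.922, -2.128,  0.282]), array([ 0.   , -0.   ,  0.344]))
```

Call:
move_arm:
  commands:
    - [-0.9, -1.0, 0, 0, 0, 0.344]
    - [-0.9, -1.0, 0, 0, 0, 0.344]
    - [-0.9, -1.0, 0, 0, 0, 0.344]
    - [-0.9, -1.0, 0, 0, 0, 0.344]
    - [-0.9, -1.0, 0, 0, 0, 0.344]
    - [-0.9, -1.0, 0, 0, 0, 0.344]
    - [-0.9, -1.0, 0, 0, 0, 0.344]
    - [-0.9, -1.0, 0, 0, 0, 0.344]
    - [-0.9, -1.0, 0, 0, 0, 0.344]
    - [-0.9, -1.0, 0, 0, 0, 0.344]
  grip: -1

```text
clock: 1.63
tool_pos: [0.363, 0.2144, 0.2148]
ee_rot: [0.653, 0.757, 0.0, 0.0]
ft_force: [1.3, 0.8, -0.1]
grip_width: 0.0277
grip_force: 0.0
```

```bash
python3 - <<'E'
from h import *
p=np.load('rack.npy');t=r2w(p,[(-.082-.045,.0205,.2)])[0]
print(bot.get_state()['tool_pos'],shift(t,p[2]))
E
```

```text
[0.36295388 0.2143895  0.21483097] (array([-1.465,  0.378,  0.05 ]), array([ 0.   ,  0.   , -0.002]))
```

Call:
move_arm:
  commands:
    - [-1, 0.37, 0, 0, 0, 0]
    - [-1, 0.37, 0, 0, 0, 0]
    - [-1, 0.37, 0, 0, 0, 0]
    - [-1, 0.37, 0, 0, 0, 0]
    - [-1, 0.37, 0, 0, 0, 0]
    - [-1, 0.37, 0, 0, 0, 0]
    - [-1, 0.37, 0, 0, 0, 0]
    - [-1, 0.37, 0, 0, 0, 0]
    - [-1, 0.37, 0, 0, 0, 0]

```text
clock: 2.38
tool_pos: [0.5202, -0.0668, 0.2148]
ee_rot: [0.652, 0.758, 0.0, 0.001]
ft_force: [-1.0, 0.0, -0.1]
grip_width: 0.0003
grip_force: 0.0
```

```bash
python3 - <<'E'
from h import *
p=np.load('rack.npy');t=r2w(p,[(-.082-.045,.0205,.15)])[0]
print(bot.get_state()['tool_pos'],shift(t,p[2]))
cv2.imwrite('pics/w1.png',bot.read_camera('wrist'))
W=[(x,.0205,.061) for x in(.1025,.041,-.0205,-.082)]
print(proj('wrist',r2w(p,W)).round().tolist())
E
```

```text
[ 0.52023888 -0.06684424  0.21480267] (array([-0.46 , -0.005,  0.217]), array([ 0.001,  0.001, -0.002]))
[[318.0, 96.0], [318.0, 157.0], [319.0, 212.0], [319.0, 262.0]]
```

View pics/w1.png

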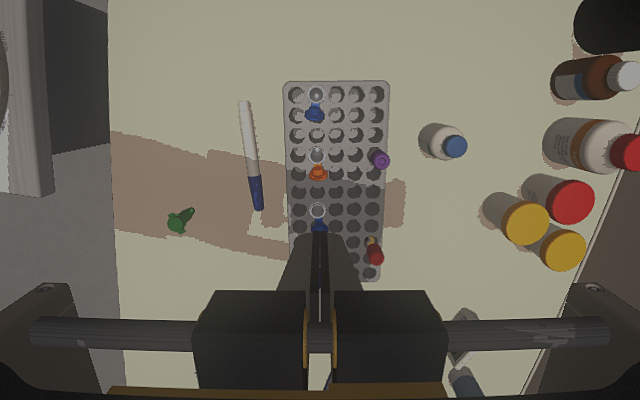

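The wrist view shows the tube mouths at (316,96), (317,155) and (318,211), which agrees with the predicted positions. The rack pose is therefore good, and the fingers are shut.

Call:
move_arm:
  commands:
    - [-0.46, -0.005, 0.1, 0, 0, 0]
    - [-0.46, -0.005, 0.1, 0, 0, 0]
    - [-0.46, -0.005, 0.1, 0, 0, 0]
    - [-0.46, -0.005, 0.1, 0, 0, 0]
    - [-0.46, -0.005, 0.22, 0, 0, 0]
    - [-0.46, -0.005, 0.34, 0, 0, 0]
    - [-0.46, -0.005, 0.42, 0, 0, 0]
    - [-0.46, -0.005, 0.46, 0, 0, 0]
    - [-0.46, -0.005, 0.46, 0, 0, 0]
    - [-0.46, -0.005, 0.46, 0, 0, 0]

```text
clock: 3.27
tool_pos: [0.5373, -0.1984, 0.077]
ee_rot: [0.651, 0.759, -0.0, -0.0]
ft_force: [0.8, -0.7, 1.0]
grip_width: 0.0006
grip_force: 0.0
```

```bash
python3 - <<'E'
from h import *
p=np.load('rack.npy');s=bot.get_state()
print(s['tool_pos'],s['ft_force'],Ro.from_euler('z',-p[2]).apply(s['tool_pos']-[p[0],p[1],0]))
t=r2w(p,[(-.082,.0205,.068)])[0];print(shift(t,p[2]))
cv2.imwrite('pics/w2.png',bot.read_camera('side')[150:350,240:480].repeat(3,0).repeat(3,1))
E
```

```text
[ 0.53726769 -0.19840349  0.07703555] [ 0.84054896 -0.65258489  0.9642858 ] [-0.12138764  0.02183278  0.07703555]
(array([0.131, 0.004, 0.03 ]), array([-0., -0., -0.]))
```

View pics/w2.png

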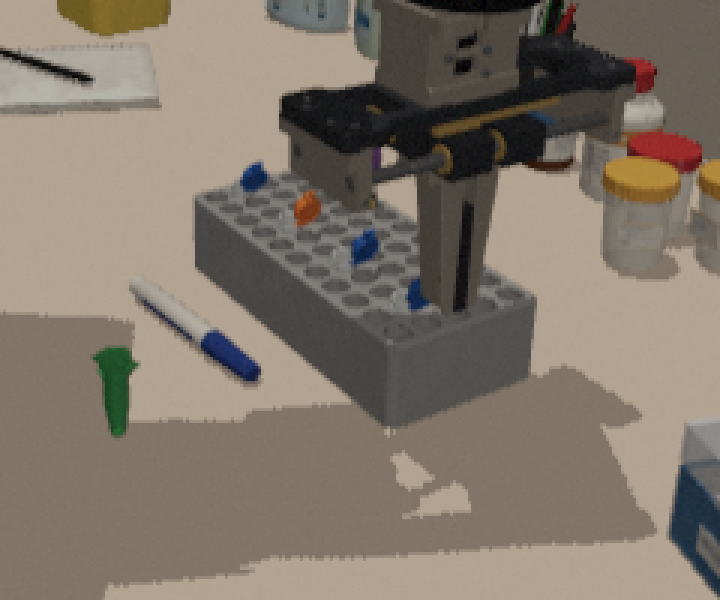

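The finger stands just behind the first blue lid (lid at about (415,293), finger at (450,290)), with nothing touched so far.

Call:
move_arm:
  commands:
    - [0.02, 0.004, 0, 0, 0, 0]
    - [0.04, 0.004, 0, 0, 0, 0]
    - [0.055, 0.004, 0, 0, 0, 0]
    - [0.07, 0.004, 0, 0, 0, 0]
    - [0.085, 0.004, 0.006, 0, 0, 0]
    - [0.1, 0.004, 0.013, 0, 0, 0]
    - [0.115, 0.004, 0.02, 0, 0, 0]
    - [0.13, 0.004, 0.027, 0, 0, 0]
    - [0.13, 0.004, 0.027, 0, 0, 0]
    - [0.13, 0.004, 0.027, 0, 0, 0]

```text
clock: 4.15
tool_pos: [0.5315, -0.1598, 0.0679]
ee_rot: [0.651, 0.759, -0.0, -0.001]
ft_force: [0.4, 0.1, 0.1]
grip_width: 0.0005
grip_force: 0.0
```

```bash
cat > st.py <<'E'
from h import *
p=np.load('rack.npy');s=bot.get_state()
print(s['clock'],s['ft_force'].round(2),'rack frame',Ro.from_euler('z',-p[2]).apply(s['tool_pos']-[p[0],p[1],0]).round(4))
E
python3 st.py
```

```text
4.15 [0.38 0.1  0.1 ] rack frame [-0.0823  0.0216  0.0679]
```

Call:
move_arm:
  commands:
    - [0, 0, 0.003, 0, 0, 0]
    - [0, 0, 0.005, 0, 0, 0]
    - [0, 0, 0.007, 0, 0, 0]
    - [0, 0, 0.008, 0, 0, 0]
    - [0, 0, 0.008, 0, 0, 0]

```text
clock: 4.57
tool_pos: [0.5322, -0.1604, 0.066]
ee_rot: [0.651, 0.759, -0.0, -0.0]
ft_force: [-0.0, 0.4, 0.9]
grip_width: 0.0006
grip_force: 0.5
```

Call:
move_arm:
  commands:
    - [0, 0, 0.002, 0, 0, 0]
    - [0, 0, 0.003, 0, 0, 0]
    - [0, 0, 0.003, 0, 0, 0]

```text
clock: 4.82
tool_pos: [0.5323, -0.1605, 0.0655]
ee_rot: [0.651, 0.759, -0.0, -0.0]
ft_force: [-2.6, 1.6, 6.4]
grip_width: 0.0006
grip_force: 3.1
```

Call:
move_arm:
  commands:
    - [0, 0, 0.002, 0, 0, 0]
    - [0, 0, 0.003, 0, 0, 0]
    - [0, 0, 0.003, 0, 0, 0]

```text
clock: 5.07
tool_pos: [0.5324, -0.1605, 0.0653]
ee_rot: [0.651, 0.759, -0.0, 0.0]
ft_force: [-4.8, 2.5, 13.5]
grip_width: 0.0004
grip_force: 7.3
```

Call:
move_arm:
  commands:
    - [0, 0, -0.05, 0, 0, 0]
    - [0, 0, -0.15, 0, 0, 0]
    - [0.04, -0.004, -0.15, 0, 0, 0]
    - [0.075, -0.004, -0.15, 0, 0, 0]
    - [0.075, -0.004, -0.15, 0, 0, 0]
    - [0.075, -0.004, -0.15, 0, 0, 0]

```text
clock: 5.57
tool_pos: [0.527, -0.1376, 0.1084]
ee_rot: [0.651, 0.759, -0.0, -0.001]
ft_force: [-0.7, -1.2, 0.7]
grip_width: 0.0005
grip_force: 0.0
```

```bash
python3 st.py; python3 - <<'E'
from rig import bot
import cv2
cv2.imwrite('pics/s3.png',cv2.resize(bot.read_camera('side')[185:305,290:430],(700,600),interpolation=cv2.INTER_CUBIC))
E
```

```text
5.5667 [-0.71 -1.18  0.74] rack frame [-0.0598  0.0226  0.1084]
```

View pics/s3.png

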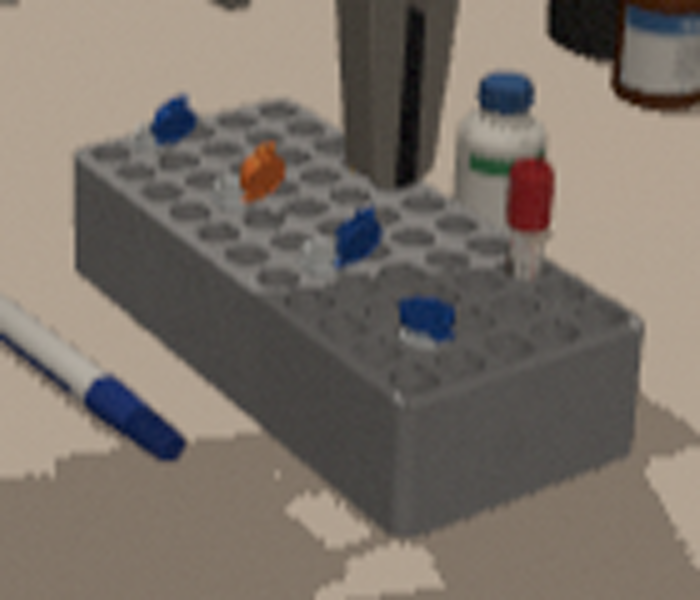

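The first lid lies flat at about (427,318), and the others are unchanged. On to the second.

Call:
move_arm:
  commands:
    - [0, 0.007, 0.05, 0, 0, 0]
    - [0, 0.007, 0.105, 0, 0, 0]
    - [0, 0.007, 0.105, 0, 0, 0]
    - [0, 0.007, 0.105, 0, 0, 0]

```text
clock: 5.95
tool_pos: [0.5288, -0.138, 0.0766]
ee_rot: [0.651, 0.759, -0.001, -0.001]
ft_force: [0.6, -0.2, 0.2]
grip_width: 0.0006
grip_force: 0.0
```

```bash
python3 st.py
```

```text
5.95 [ 0.63 -0.16  0.16] rack frame [-0.0604  0.0209  0.0766]
```

Call:
move_arm:
  commands:
    - [0.02, 0, 0, 0, 0, 0]
    - [0.04, 0, 0, 0, 0, 0]
    - [0.055, 0, 0, 0, 0, 0]
    - [0.07, 0, 0, 0, 0, 0]
    - [0.085, 0, 0.006, 0, 0, 0]
    - [0.1, 0, 0.013, 0, 0, 0]
    - [0.115, 0, 0.02, 0, 0, 0]
    - [0.13, 0, 0.027, 0, 0, 0]
    - [0.13, 0, 0.027, 0, 0, 0]
    - [0.13, 0, 0.027, 0, 0, 0]

```text
clock: 6.78
tool_pos: [0.5236, -0.0989, 0.0693]
ee_rot: [0.651, 0.759, -0.0, -0.0]
ft_force: [0.1, -0.5, 0.1]
grip_width: 0.0004
grip_force: 0.0
```

Call:
move_arm:
  commands:
    - [0, 0, 0.003, 0, 0, 0]
    - [0, 0, 0.005, 0, 0, 0]
    - [0, 0, 0.007, 0, 0, 0]
    - [0, 0, 0.009, 0, 0, 0]
    - [0, 0, 0.009, 0, 0, 0]

```text
clock: 7.2
tool_pos: [0.5239, -0.0995, 0.0669]
ee_rot: [0.651, 0.759, 0.0, -0.0]
ft_force: [-0.0, 1.8, 2.8]
grip_width: 0.0005
grip_force: 0.9
```

```bash
python3 st.py
```

```text
7.2 [-0.03  1.82  2.75] rack frame [-0.0216  0.0198  0.0669]
```

Call:
move_arm:
  commands:
    - [0, 0, 0.002, 0, 0, 0]
    - [0, 0, 0.004, 0, 0, 0]
    - [0, 0, 0.005, 0, 0, 0]
    - [0, 0, 0.005, 0, 0, 0]

```text
clock: 7.53
tool_pos: [0.524, -0.0995, 0.0655]
ee_rot: [0.651, 0.759, 0.0, -0.0]
ft_force: [-1.4, 1.4, 3.2]
grip_width: 0.0005
grip_force: 1.9
```

Call:
move_arm:
  commands:
    - [0, 0, 0.002, 0, 0, 0]
    - [0, 0, 0.004, 0, 0, 0]
    - [0, 0, 0.004, 0, 0, 0]

```text
clock: 7.78
tool_pos: [0.5242, -0.0995, 0.0653]
ee_rot: [0.651, 0.759, 0.0, 0.0]
ft_force: [-4.3, 2.7, 15.1]
grip_width: 0.0007
grip_force: 7.8
```

Shut. Next I rise well above the orange lid and cross to behind the last tube.

Call:
move_arm:
  commands:
    - [0, 0, -0.05, 0, 0, 0]
    - [0, 0, -0.15, 0, 0, 0]
    - [0, 0, -0.25, 0, 0, 0]
    - [0, 0, -0.25, 0, 0, 0]
    - [0.1, 0, -0.25, 0, 0, 0]
    - [0.2, 0, -0.25, 0, 0, 0]
    - [0.282, 0, -0.25, 0, 0, 0]
    - [0.282, 0, -0.25, 0, 0, 0]
    - [0.282, 0, -0.25, 0, 0, 0]
    - [0.282, 0, -0.25, 0, 0, 0]

```text
clock: 8.62
tool_pos: [0.5112, -0.0163, 0.139]
ee_rot: [0.651, 0.759, -0.0, 0.0]
ft_force: [0.2, 0.1, 0.1]
grip_width: 0.0001
grip_force: 0.0
```

```bash
python3 st.py; python3 - <<'E'
from rig import bot
import cv2
cv2.imwrite('pics/s4.png',cv2.resize(bot.read_camera('side')[185:305,290:430],(700,600),interpolation=cv2.INTER_CUBIC))
E
```

```text
8.6167 [0.18 0.06 0.13] rack frame [0.0626 0.0197 0.139 ]
```

View pics/s4.png

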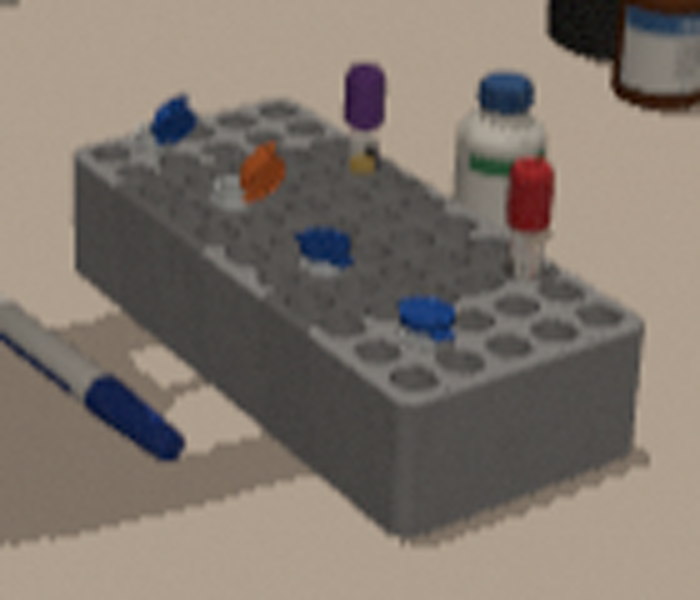

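Two blue lids are flat, at (325,245) and (427,318), and the orange one still stands at (262,172).

Call:
move_arm:
  commands:
    - [0, 0, 0.08, 0, 0, 0]
    - [0, 0, 0.15, 0, 0, 0]
    - [0, 0, 0.207, 0, 0, 0]
    - [0, 0, 0.207, 0, 0, 0]
    - [0, 0, 0.207, 0, 0, 0]

```text
clock: 9.08
tool_pos: [0.5106, -0.0167, 0.0766]
ee_rot: [0.652, 0.759, -0.001, -0.001]
ft_force: [-0.7, 0.4, -0.1]
grip_width: 0.0001
grip_force: 0.0
```

Call:
move_arm:
  commands:
    - [0.02, 0, 0, 0, 0, 0]
    - [0.04, 0, 0, 0, 0, 0]
    - [0.055, 0, 0, 0, 0, 0]
    - [0.07, 0, 0, 0, 0, 0]
    - [0.085, 0, 0.006, 0, 0, 0]
    - [0.1, 0, 0.013, 0, 0, 0]
    - [0.115, 0, 0.02, 0, 0, 0]
    - [0.13, 0, 0.027, 0, 0, 0]
    - [0.13, 0, 0.027, 0, 0, 0]
    - [0.13, 0, 0.027, 0, 0, 0]

```text
clock: 9.92
tool_pos: [0.5045, 0.0231, 0.0686]
ee_rot: [0.651, 0.759, -0.0, -0.001]
ft_force: [-0.7, 0.5, -0.5]
grip_width: 0.0003
grip_force: 0.0
```

Call:
move_arm:
  commands:
    - [0, 0, 0.003, 0, 0, 0]
    - [0, 0, 0.005, 0, 0, 0]
    - [0, 0, 0.007, 0, 0, 0]
    - [0, 0, 0.008, 0, 0, 0]
    - [0, 0, 0.008, 0, 0, 0]

```text
clock: 10.33
tool_pos: [0.5051, 0.0226, 0.0666]
ee_rot: [0.651, 0.759, -0.0, -0.0]
ft_force: [-0.8, 1.6, 1.3]
grip_width: 0.0002
grip_force: 0.8
```

```bash
python3 st.py
```

```text
10.3333 [-0.84  1.64  1.35] rack frame [0.1019 0.0197 0.0666]
```

Call:
move_arm:
  commands:
    - [0, 0, 0.002, 0, 0, 0]
    - [0, 0, 0.004, 0, 0, 0]
    - [0, 0, 0.005, 0, 0, 0]
    - [0, 0, 0.005, 0, 0, 0]

```text
clock: 10.67
tool_pos: [0.5053, 0.0226, 0.0655]
ee_rot: [0.651, 0.759, 0.0, 0.0]
ft_force: [-2.4, 0.8, 6.3]
grip_width: 0.0008
grip_force: 3.5
```

Call:
move_arm:
  commands:
    - [0, 0, 0.002, 0, 0, 0]
    - [0, 0, 0.003, 0, 0, 0]
    - [0, 0, 0.003, 0, 0, 0]

```text
clock: 10.92
tool_pos: [0.5054, 0.0227, 0.0653]
ee_rot: [0.651, 0.759, 0.0, 0.0]
ft_force: [-4.6, 1.9, 15.5]
grip_width: 0.0005
grip_force: 8.2
```

Call:
move_arm:
  commands:
    - [0, 0, -0.05, 0, 0, 0]
    - [0, 0, -0.15, 0, 0, 0]
    - [0, 0, -0.25, 0, 0, 0]
    - [0, 0, -0.35, 0, 0, 0]
    - [0, 0, -0.45, 0, 0, 0]
    - [0, 0, -0.5, 0, 0, 0]
    - [0, 0, -0.5, 0, 0, 0]
    - [0, 0, -0.5, 0, 0, 0]

```text
clock: 11.58
tool_pos: [0.5056, 0.0225, 0.2146]
ee_rot: [0.651, 0.759, 0.0, 0.001]
ft_force: [-0.5, 0.2, -0.7]
grip_width: 0.0005
grip_force: 0.0
```

```bash
python3 st.py; python3 - <<'E'
from rig import bot
import cv2
cv2.imwrite('pics/s5.png',cv2.resize(bot.read_camera('side')[185:305,290:430],(700,600),interpolation=cv2.INTER_CUBIC))
E
```

```text
11.5833 [-0.49  0.15 -0.68] rack frame [0.1018 0.0193 0.2146]
```

View pics/s5.png

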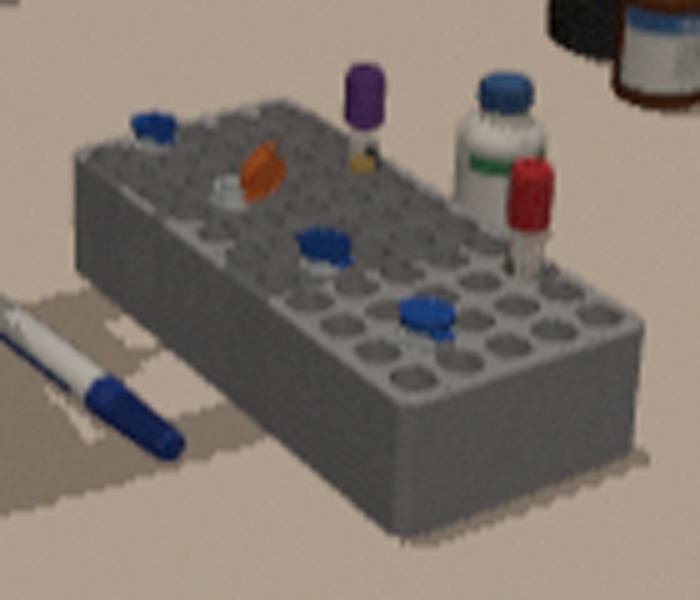

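All three blue lids are flat, at (155,128), (325,245) and (427,318). The orange lid stands open at (262,172), and the bystanders are where they were.

```bash
python3 -c "
from rig import bot
print(bot.close_job())"
```

```text
the job is handed in; nothing more can be done
None
```

The three blue lids are shut flat, the orange lid was left standing open, nothing else looks moved in the last picture, and the job was handed in at about 12 s; no verdict came back.

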